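Run the cooking tray back to its stop, ease it off and lock it

TASK

The slide-out tray with the oil and seasonings has been left drawn out on its runners. Slide it back until you feel it go firm against the rubber stop hidden underneath (don't ram it), ease it out again by about a centimetre to take the load off so that the lock bolt hangs over its hole, then press the lock knob fully down. Keep what stands on the tray upright and leave the things beside it where they are.

Things in the scene. Friction and masses are not known exactly. Their poses are not given: they have to be found in the camera images.
- station: Low fixed steel base of the slide-out tray, 335 x 280 x 28 mm, standing on the worktop; origin on the worktop under its middle. Its x axis points along the runners, away from the robot (the way the tray goes back), y to the left, z up.
- slide (a joint): How far the tray is drawn out towards the robot, in m: 0 is as far back as the runners go, 0.15 fully out. The hidden stop is met before that: its bracket is clamped anywhere along a strip under the tray, so first touch comes somewhere between 0.006 and 0.044. The runners drag with about 2 N and hold the tray where it is left once it is off the stop.
- tray: Wooden tray 320 x 280 mm that rides on the runners, with a rim all round and an apron below its front edge; top of its floor 44 mm above the worktop. Same axes as the station; its origin coincides with the station's origin when joint slide is 0 and moves with the tray (so it lies 44 mm below the tray's floor, at the tray's middle).
- strike: Steel strip 160 x 100 x 3 mm fixed under the tray, out of sight; origin and axes are the station's. The bracket clamped somewhere on it carries a rubber stop and a plate with the hole for the lock bolt. The tray meets the rubber, which gives 2.5 N per mm for 4 mm and is then solid. Bolt and hole are in line when the tray is 8 mm out from first touch, give or take 4 mm.
- handle (a point): Middle of the steel grip bar that stands on the front edge of the tray: round bar 12 mm thick, 110 mm long along the tray's y axis between two upright posts, its axis 89 mm above the worktop, 45 mm above the tray's floor. It can be pinched from above with the fingers closing along the tray's x axis.
- lock_top (a point): Centre of the top of the black lock knob, 29 mm in diameter, on the tray's floor to the left behind the handle (47 mm behind the bar, 120 mm to the left of its middle). Top 78 mm above the worktop when up, 66 mm when fully down.
- lock (a joint): How far the lock knob and its bolt are pressed down, in m: 0 up, 0.012 fully down. It drags with about 1.5 N, has no spring and stays where it is left. Out of line with the hole the bolt lands on the plate and stops after 2 to 3 mm.
- pepper_jar: Bystander: small glass spice jar with a light cap, 44 mm in diameter, 109 mm high, on the worktop to the left of the tray; origin under its middle.
- ramekin: Bystander: white fluted ramekin, 80 mm in diameter, 42 mm high, on the worktop to the right of the tray; origin under its middle.
- jam: Bystander: jam jar with a yellow lid, 71 mm in diameter, 110 mm high, on the worktop to the right of the tray, further back; origin under its middle.
- oil: Tall clear oil bottle with a cork standing loose at the back right of the tray, 61 mm in diameter, 264 mm high, easily upset by a jerk; origin under its middle, z up.
- mill: Brown wooden pepper mill standing loose at the back of the tray, 58 mm in diameter, 180 mm high; origin under its middle, z up.
- nut_jar: Glass clip-top jar of nuts standing loose at the back left of the tray, 102 x 88 x 131 mm; origin under its middle, z up.
- salt: Small salt shaker standing loose in the middle of the tray, 44 mm in diameter, 90 mm high; origin under its middle, z up.
Things that resemble listed ones, but are neither listed nor needed, are in the scene too. Leave any brown or yellow look-alike of the salt alone.

How it is judged:
By the outcome, as a careful person would: the job done as asked, in the order asked, and still so for the second after the job is handed in, with the robot touching nothing.
It also fails if it takes over 67 s, if anything falls off the work surface, if the arm or the gripper's body presses on something with over 40 N, if the wrist force passes 120 N, or if a joint passes its speed limit or range.

ROBOT

A 7-joint arm with a two-finger parallel gripper is mounted at the origin on a cart in front of the work surface, level with it; the furniture and walls round the work are solid. World frame = base frame: x ahead of the robot, y to its left, z up, the work surface at z = 0. Lengths are in mm, angles in rad, forces in N, time in s.
With the tool pointing down it reaches from about 400 to 900 mm from the base axis. Payload 5.6 kg.
Tool frame: the origin (TCP) lies midway between the tips of the shut fingers; the grasp point (between the pads) lies 19 mm behind it; z points along the fingers, y is the line along which they close (so a half turn about z gives the same grasp; the last joint's range is limited). The gripper opens to 92 mm and grips with 3 to 60 N. Pads are 20 mm wide; open, the fingers measure 128 mm over their backs; the gripper's body (75 mm by 189 mm) begins 69 mm behind the grasp point.
Start: joints at [-1.21, 0.468, -0.012, 1.603, 0.006, 1.071, -0.056], TCP at [255.436, 597.714, 214.592] pointing down, gripper open.
Joint ranges: [-2.53, 2.53], [-0.31, 2.02], [-1.57, 1.55], [0.28, 2.44], [-1.29, 4.43], [0.15, 1.84], [-2.92, 2.92]. Speed limits (rad/s): [2.57, 2.57, 3.14, 3.14, 3.14, 3.14, 3.14].

INTERFACE

Orientations are given as a rotation vector (axis times angle).
In Python, from cell import robot, grip, kin, viewer gives the robot as it stands. Calls block until the motion is done:
- robot.movep(position, orientation): joint-space move of the TCP to a pose.
- robot.servo_line(position, feed=150, rotation=None): straight line of the TCP; rotation=None keeps the orientation; feed is the mean speed in mm/s.
- robot.goto_joints(angles): joint-space move.
- grip(opening, newtons=None): opening from 0.0 (shut) to 1.0 (fully open); newtons is the grip in N (None keeps the last); returns when the fingers have stopped.
- robot.hold(seconds).
- kin.ik(position, orientation): joint angles nearest the present ones, or None.
- robot.observe(): the state.
- viewer.read_camera(name): name is "scene" or "top" or "wrist"; returns the picture (400x640x3 uint8, red, green, blue); there is no depth.
- viewer.camera_info(name): a dict with "camera_matrix" (3x3 intrinsics, pixels), "R" (3x3) and "t" (3): a world point X has camera coordinates R X + t. Camera axes: x right, y down, z forward; pixel columns grow to the right and rows downward; lengths in mm; the calibration is good to about 2 mm. A picture is of the moment at which its call begins: read the wrist's pose just before it. camera_info takes no time and is no camera call; for the wrist camera it gives the pose at the moment of the call.
A pose or a line that the arm cannot do raises robot.IKError and nothing moves.
- robot.job_done(): hands the job in; it is judged then, once.
Trained networks look in the newest picture that a camera, given by its name, has taken for a name from the list of things; names that differ only in an ending like _2 or _b are one class to them, and where a whole thing is asked for, a point or a joint stands for the part that bears it (a point fixed in the world has none). Each returns a list of dicts, best first, with "confidence" (0 to 1); they miss things now and then, are a little off and sometimes report something else, mostly with a low value. They report only what shows in the picture. A call takes as long as a camera call. They do not tell look-alikes from the thing itself.
- viewer.silhouettes(name, camera): "mask" (400x640 bool, what is visible of it).
- viewer.pinpoint(name, camera): "at" ([x, y, z] in mm, in the coordinates of the camera as it stood for that picture, good to about 4 mm: a listed point, or the origin of a listed thing).
The state is a dict: "t": time; "joints": joint angles; "joint_velocities": joint speeds; "joint_torque": joint torques, N m; "tcp_pos": TCP position; "tcp_rot": TCP orientation; "contact_force": force on the tool from outside, world axes, zero at the start; "wrist_torque": the same for the moment, N m; "grip_width": opening from 0.0 (shut) to 1.0 (fully open); "grip_force": force on a finger pad.
Only numpy, scipy, OpenCV 4.12 (cv2) and the standard library are available. Lean on these libraries where they do the work, as an engineer would, in place of code of your own. Each camera call takes 0.05 s, during which the arm holds its last target. There are 200 camera calls.

## Working session

There is one attempt and no reset: what is moved stays moved. The work goes in short steps, each a Python script; the robot and the scene stay as the last script left them, time stands still between calls to the robot, and variables do not carry over. Pictures are saved under pics/ and viewed, at most 10 in all, crops included, and the job is handed in when it is done.

```bash
mkdir -p pics
cat > h.py <<'E'
import numpy as np, cv2
from cell import robot, grip, kin, viewer
def save(n,img): cv2.imwrite(f'pics/{n}.png',img[:,:,::-1])
def look(cam): 
    info=viewer.camera_info(cam); return viewer.read_camera(cam),info
def w(info,p): return np.array(info['R']).T@(np.array(p)-np.array(info['t']))
def pix(info,X):
    c=np.array(info['R'])@np.array(X)+np.array(info['t']); u=np.array(info['camera_matrix'])@c; return (u[:2]/u[2]).round(1)
def pp(name,cam,info,n=3):
    for d in viewer.pinpoint(name,cam)[:n]:
        X=w(info,d['at']); print(cam,name,X.round(1),pix(info,X),round(d['confidence'],2))
E
ls
python3 - <<'E'
from h import *
ims=[]
for c in ('scene','top'):
    im,i=look(c); save(c+'0',im); ims.append(im)
    for n in ('handle','lock_top','tray','station','salt','oil','mill','nut_jar','pepper_jar','ramekin','jam'): pp(n,c,i)
s=robot.observe(); print(s['t'],s['tcp_pos'],s['tcp_rot'],s['contact_force'],s['grip_width'])
E
```

```text
h.py
pics
scene handle [491.5 105.   91.3] [279.4 194.8] 0.94
scene handle [629.8 108.7  -2.2] [317.8 190.3] 0.52
scene lock_top [559.8 219.6  78.5] [273.8 161.7] 0.59
scene tray [630.1 108.2   1. ] [317.9 189.6] 0.73
scene station [732.9  90.7   2.4] [347.5 175.6] 0.58
scene station [525.5 -87.5  -2.6] [336.5 253.4] 0.21
scene salt [381.4  93.4   1.3] [251.7 239. ] 0.92
scene salt [396.2 -70.    3. ] [294.3 276.3] 0.91
scene salt [398.5 188.3  -1.5] [236.9 214.8] 0.87
scene oil [710.9   7.4  41.7] [362.8 186.9] 0.95
scene oil [ 5.297e+02 -8.170e+01  1.000e-01] [336.2 250.5] 0.59
scene mill [716.4  87.6  43.8] [344.9 169.6] 0.84
scene nut_jar [718.5 176.7  45.5] [325.3 152.1] 0.7
scene nut_jar [ 6.300e+02  1.076e+02 -5.000e-01] [318.  190.1] 0.48
scene pepper_jar [708.6  10.1  41.3] [361.5 186.9] 0.61
scene ramekin [529.4 -84.9  -1.2] [336.9 251.7] 0.89
scene jam [ 641.5 -122.3   -1.3] [376.6 237.6] 0.56
top handle [494.8 106.8  91.6] [297.2 237.3] 0.88
top lock_top [556.4 215.9  80.5] [245.6 232.8] 0.4
top tray [637.5 108.8   1.9] [277.7 194.2] 0.59
top station [732.4  93.9   3.8] [269.5 161.3] 0.78
top salt [ 7.556e+02 -1.601e+02 -5.000e-01] [350.  120.6] 0.89
top salt [381.5  92.5  -0.7] [321.9 281.3] 0.74
top salt [ 3.997e+02 -6.790e+01 -2.000e-01] [375.9 249.1] 0.72
top oil [707.6   8.3  43.6] [301.2 151.8] 0.79
top oil [718.3 174.8  47.1] [240.5 172. ] 0.19
top mill [716.5  89.3  45.1] [271.4 160.4] 0.74
top nut_jar [718.9 178.   45.6] [239.4 172.5] 0.96
top pepper_jar [814.6 284.2   2.1] [194.2 162. ] 0.95
top pepper_jar [ 638.6 -117.5   -0.9] [353.9 162. ] 0.7
top pepper_jar [717.9  93.7  41.6] [269.8 161. ] 0.41
top ramekin [ 5.363e+02 -8.080e+01 -5.000e-01] [357.8 200.3] 0.84
top jam [ 640.6 -118.1   -0.7] [353.8 161.3] 0.76
1.2 [255.44136908 597.73331782 214.60921219] [6.30110006e-01 3.07771854e+00 9.92204658e-05] [-0.50583562  0.29981549 -0.33376809] 0.9997287795834712
```

View pics/scene0.png

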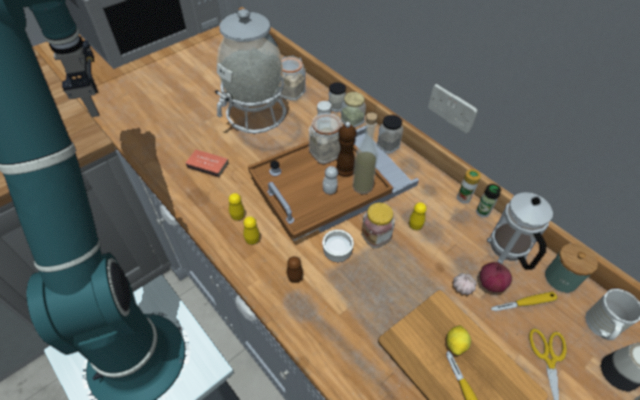

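View pics/top0.png

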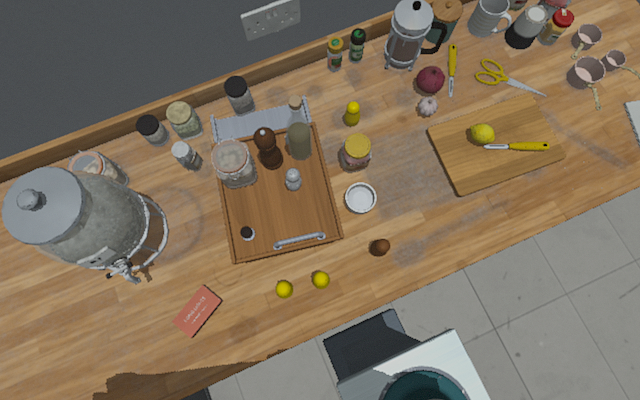

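The knob is the only black one, at (273,166) in scene and (247,232) in top. The tray's steel bar is at (281,203) scene and (300,240) top. Look-alikes to avoid: yellow shakers at (236,205), (250,230) and (418,214), and a brown one at (294,268). None of them resembles the bar or the knob. I'll move the wrist camera over the bar now.

```bash
cat >> h.py <<'E'
from scipy.spatial.transform import Rotation as Ro
def down(yaw,flip=0):
    y=np.array([np.cos(yaw),np.sin(yaw),0])*(-1 if flip else 1); z=np.array([0,0,-1.]); x=np.cross(y,z)
    return Ro.from_matrix(np.c_[x,y,z]).as_rotvec()
E
python3 - <<'E'
from h import *
yaw=np.radians(-9)
for f in (0,1):
    j=kin.ik([490,107,200],down(yaw,f)); print(f,None if j is None else np.round(j,2))
f=min((0,1),key=lambda f:9 if (j:=kin.ik([490,107,200],down(yaw,f))) is None else abs(j[6])); print('flip',f)
robot.movep([390,320,280],down(yaw+.5,f)); robot.movep([460,130,300],down(yaw,f))
def views():
    im,i=look('wrist'); print('campos',w(i,[0,0,0]).round(0))
    for n in ('handle','lock_top','tray','salt'): pp(n,'wrist',i,2)
    m=viewer.silhouettes('handle','wrist'); print([(round(d['confidence'],2),int(d['mask'].sum())) for d in m])
    return im
save('w1',views())
robot.servo_line([500,80,300]); save('w2',views())
s=robot.observe(); print(s['t'],s['tcp_pos'],s['contact_force'],np.round(s['joints'],2))
E
```

```text
0 [-0.71  0.24  0.5   2.   -0.14  0.93 -0.29]
1 [-0.26  0.24 -0.03  1.97  0.01  0.93  2.69]
flip 0
campos [470. 201. 470.]
wrist handle [492.8 107.5  88.5] [345.3 195.2] 0.62
wrist handle [720.9  87.3  41.2] [489.3 179.2] 0.34
wrist lock_top [558.8 213.5  81.4] [383.7 109.9] 0.56
wrist tray [638.3 111.4   1.2] [425.8 168.5] 0.71
wrist salt [634.7  67.4  44.3] [435.3 200. ] 0.82
wrist salt [401.3 185.1   1.3] [279.8 146.3] 0.65
[(0.76, 25766)]
campos [511. 149. 470.]
wrist handle [491.6 106.6  87.2] [310.6 163.9] 0.58
wrist handle [537.9 -84.4  -1.6] [353.7 256.8] 0.56
wrist lock_top [556.9 215.6  81.7] [347.   71.8] 0.61
wrist tray [6.372e+02 1.100e+02 1.000e-01] [398.7 142. ] 0.65
wrist salt [401.4 185.2   2.5] [249.1 118.2] 0.91
wrist salt [401.7 -66.7  -1.1] [279.3 258.8] 0.87
[(0.93, 29661)]
4.4 [499.687042    80.71505123 300.06403439] [ 1.46925528 -1.00607002  0.10340442] [-0.68  0.13  0.51  1.87 -0.07  1.15 -0.3 ]
```

Run:
```python
import cv2
a=cv2.imread('pics/w2.png')
c=cv2.resize(a[20:240,200:480],None,fx=2.7,fy=2.7,interpolation=cv2.INTER_CUBIC); cv2.imwrite('pics/w2c.png',c)
```

```text
(no output)
```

View pics/w2c.png

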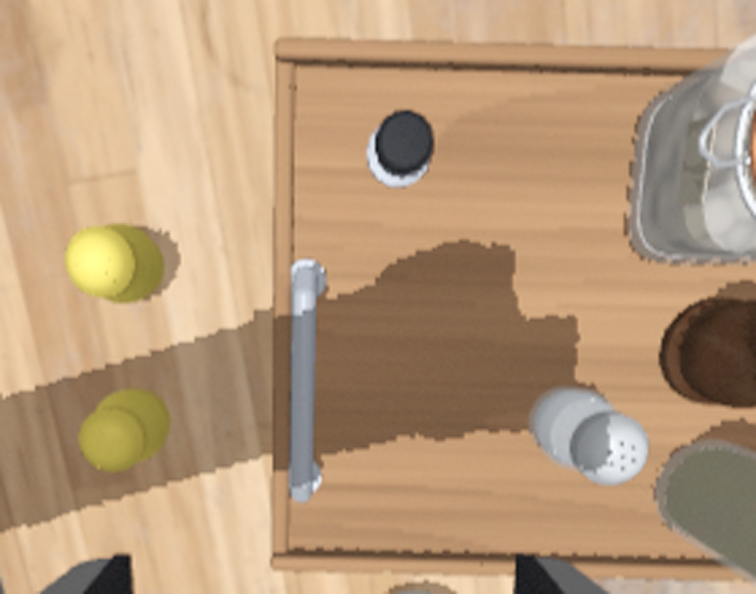

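The crop shows the steel bar running from about (307,272) to (303,485), the black knob at (405,143) and the clear-grey salt shaker in the middle. Both yellow shakers stand in front of the tray and are clear of the finger sweep. Next I'll compute yaw and bar position, then grasp.

Run:
```python
from h import *
i=viewer.camera_info('wrist'); K=np.array(i['camera_matrix']); C=w(i,[0,0,0])
def bp(u,v,z):
    p=[200+u/2.7,20+v/2.7,1]; d=np.array(i['R']).T@np.linalg.inv(K)@p; return C+d*(z-C[2])/d[2]
a,b=bp(307,272,89),bp(303,485,89); m=(a+b)/2; print('bar',a.round(1),b.round(1),m.round(1))
e1=bp(290,62,50);e2=bp(715,71,50); print('rim yaw',np.degrees(np.arctan2(*(e2-e1)[1::-1])),'bar yaw',np.degrees(np.arctan2(*(a-b)[1::-1]))-90)
e1=bp(278,45,55);e2=bp(276,560,55); print('front yaw',np.degrees(np.arctan2(*(e1-e2)[1::-1]))-90)
k=bp(405,143,78); print('knob',k.round(1))
d=k-m; print('knob-bar angle', np.degrees(np.arctan2(d[1],d[0])-np.arctan2(120,47)), np.hypot(*d[:2]))
for yw in (-9,81):
  for f in (0,1):
    j=kin.ik([615,208,80],down(np.radians(yw),f)); print(yw,f,None if j is None else np.round(j,2))
```

```text
bar [505.2 162.3  89. ] [486.   56.8  89. ] [495.6 109.5  89. ]
rim yaw -9.96809526297001 bar yaw -10.281378947117844
front yaw -9.955524118057028
knob [561.3 214.5  78. ]
knob-bar angle -10.658590107786207 123.8012119937092
-9 0 [-0.69  0.65  0.43  1.72 -0.34  0.85 -0.26]
-9 1 [-0.33  0.62 -0.06  1.7   0.05  0.83  2.57]
81 0 [-0.53  0.62  0.21  1.71 -0.17  0.83  1.17]
81 1 [-0.81  0.69  0.61  1.73 -0.49  0.88 -1.71]
```

Run:
```python
from h import *
rv=down(np.radians(-10)); B=np.array([493.5,107.5])
grip(0.6)
robot.movep([*B,180],rv); s0=robot.observe()
robot.servo_line([*B,71],feed=80); s1=robot.observe()
grip(0.0,15); robot.hold(.2); s2=robot.observe()
for s in (s0,s1,s2): print(s['t'],s['tcp_pos'].round(1),s['contact_force'].round(2),round(s['grip_width']*92,1),s['grip_force'])
im,_=look('wrist'); save('w3',im)
```

```text
5.65 [494.3 107.3 180.7] [ 1.12 -0.13  0.89] 55.4 0.0
7.1583 [493.9 107.6  71.4] [-0.18 -0.56  0.27] 55.2 0.0
8.0917 [493.3 107.5  71. ] [-0.83 -0.09  0.78] 11.2 15.000809133052826
```

View pics/w3.png

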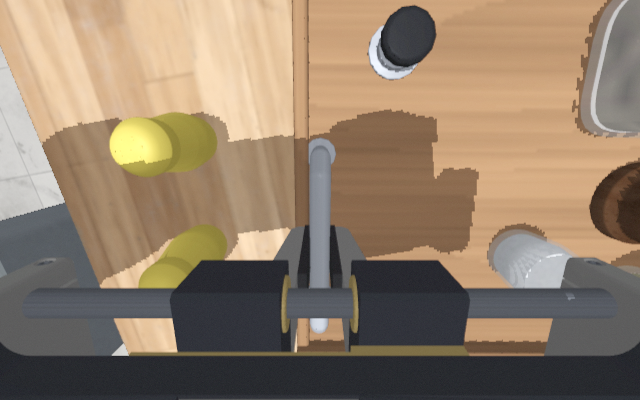

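The picture shows the bar held between the pads at (318,300), measured width about 11 mm. I'll push back slowly, watching the force.

```bash
cat > push.py <<'E'
from h import *
import json
grip(0.0,30)
u=np.array([np.cos(np.radians(-10)),np.sin(np.radians(-10)),0]); l=np.array([-u[1],u[0],0])
P0=np.array(robot.observe()['tcp_pos'])
def F(n=5):
    a=[]
    for _ in range(n): robot.hold(.02); s=robot.observe(); a.append(s['contact_force'])
    a=np.mean(a,0); return -a@u, a@l, (np.array(s['tcp_pos'])-P0)@u, s['t']
print('start',np.round(F(),2))
robot.servo_line(P0+40*u,feed=25); print('40',np.round(F(),2)); base=[]
d=40; log=[]
while d<96:
    d+=1.0
    robot.servo_line(P0+d*u,feed=15); f,fl,x,t=F(3); log.append((d,x,f,fl,t))
    if f>13: break
for r in log[-22:]: print(np.round(r,2))
json.dump(dict(P0=P0.tolist(),log=log),open('log.json','w'),default=float)
E
python3 push.py
```

```text
start [1.76 0.12 0.   8.44]
40 [ 1.28 -2.86 40.1  10.27]
[63.   63.15  1.46 -4.6  17.17]
[64.   64.13  1.08 -4.91 17.47]
[65.   65.14  1.4  -4.99 17.77]
[66.   66.14  1.12 -4.84 18.07]
[67.   67.15  1.5  -4.93 18.37]
[68.   68.17  1.59 -5.29 18.67]
[69.   69.14  1.43 -4.78 18.97]
[70.   70.17  1.8  -4.84 19.27]
[71.   71.14  1.84 -5.27 19.57]
[72.   72.15  1.03 -4.85 19.87]
[73.   73.17  1.19 -5.16 20.17]
[74.   74.16  0.98 -5.11 20.47]
[75.   75.04  1.48 -4.52 20.77]
[76.   75.69  2.56 -5.19 21.07]
[77.   76.2   3.83 -5.24 21.37]
[78.   76.75  5.01 -5.61 21.67]
[79.   77.2   6.16 -5.95 21.97]
[80.   77.71  7.4  -5.77 22.27]
[81.   78.24  9.17 -5.5  22.57]
[82.   78.75 10.6  -5.74 22.87]
[83.   78.84 12.55 -6.11 23.17]
[84.   78.8  14.87 -6.43 23.47]
```

First touch came at about 75.0 mm of travel and it went solid at 78.8 mm. I'll ease out to about 67.5 mm, release, and check.

```bash
cat > ease.py <<'E'
from h import *
import json
P0=np.array(json.load(open('log.json'))['P0'])
u=np.array([np.cos(np.radians(-10)),np.sin(np.radians(-10)),0]); l=np.array([-u[1],u[0],0])
def rep(n):
    robot.hold(.1); s=robot.observe(); f=np.array(s['contact_force']); p=np.array(s['tcp_pos'])
    print(n,round(s['t'],2),'x',round((p-P0)@u,2),'lat',round((p-P0)@l,2),'F',np.round([-f@u,f@l,f[2]],2),round(s['grip_width']*92,1)); return p
robot.servo_line(P0+67.5*u,feed=12); p=rep('out')
if (p-P0)@u>68.3: robot.servo_line(P0+67*u,feed=10); p=rep('out2')
grip(0.35); p=rep('open'); print('bar',p.round(1))
robot.servo_line([p[0],p[1],230],feed=150); rep('up')
robot.servo_line([p[0]-40,p[1]+40,270],feed=200)
im,i=look('wrist'); save('w4',im)
for n in ('handle','lock_top','salt'): pp(n,'wrist',i,2)
for c in ('top','scene'):
    _,i=look(c); pp('lock_top',c,i,1); pp('handle',c,i,1)
rep('end')
E
python3 ease.py
```

```text
out 25.09 x 68.77 lat -0.34 F [-1.14 -4.28  0.7 ] 10.9
out2 25.44 x 68.29 lat -0.34 F [-2.35 -4.71  1.72] 11.1
open 26.03 x 66.96 lat 0.23 F [-0.07  0.2  -0.49] 32.1
bar [559.3  96.1  71. ]
up 27.34 x 66.4 lat 0.0 F [0.31 0.03 0.97] 32.6
wrist handle [561.   88.8  88.8] [356.2 214.9] 0.88
wrist lock_top [628. 204.  81.] [396.1 116.3] 0.63
wrist salt [701.6  52.6  41.1] [448.6 212.8] 0.86
wrist salt [399.9 186.5   2.3] [238.1 156.6] 0.66
scene lock_top [628.1 204.7  78.6] [295.8 153.4] 0.59
scene handle [559.   88.5  90.1] [303. 186.] 0.58
end 28.44 x 20.69 lat 32.57 F [ 0.5   0.21 -0.92] 32.4
```

Tray eased about 10.5 mm from firm, which is 6.7 mm out from first touch. Next I'll press the knob with shut fingers.

```bash
cat > press.py <<'E'
from h import *
grip(0.0,20)
rv=down(np.radians(80)); K=[627,203.3]
robot.movep([*K,170],rv); robot.hold(.2)
b=np.mean([robot.observe()['contact_force'] for _ in range(3)],0)
robot.servo_line([*K,86],feed=80)
z=86
while z>60:
    z-=1; robot.servo_line([*K,z],feed=20); robot.hold(.06)
    s=robot.observe(); f=np.array(s['contact_force']); print(z,s['tcp_pos'].round(1),f.round(1),round(s['t'],1))
    if f[2]>13: break
E
python3 press.py
```

```text
85 [627.1 203.4  85.2] [ 0.1 -0.   0.1] 32.1
84 [627.  203.3  83.9] [0.4 0.2 0.3] 32.4
83 [627.  203.3  82.9] [ 0.7 -0.6  1.1] 32.7
82 [627.  203.3  82. ] [ 0.9  1.2 -0.5] 33.0
81 [627.  203.3  81. ] [0.4 0.3 0.1] 33.3
80 [627.  203.3  80. ] [-0.6  0.3 -0.3] 33.6
79 [627.  203.3  79. ] [-0.1 -0.7 -1.3] 33.9
78 [627.  203.3  78. ] [-0.3  0.5  0.2] 34.2
77 [627.  203.3  77. ] [ 0.2 -0.5  0.3] 34.6
76 [627.  203.3  75.9] [ 0.  -0.9 -0.3] 34.9
75 [626.9 203.3  74.9] [-0.4  0.  -0.2] 35.2
74 [626.9 203.2  73.9] [ 0.5 -0.4  0.6] 35.5
73 [627.  203.3  72.9] [0.4 1.3 0.4] 35.8
72 [627.  203.3  71.9] [ 0.3  0.2 -0.5] 36.1
71 [627.  203.3  70.9] [ 0.3 -0.1 -0.6] 36.4
70 [627.  203.3  69.9] [-0.6  0.3 -0.2] 36.7
69 [627.  203.3  68.9] [ 0.3  0.6 -0.2] 37.0
68 [627.  203.3  67.9] [-0.1  1.  -0.2] 37.3
67 [627.  203.3  66.9] [-0.4 -0.1 -0.7] 37.6
66 [627.1 203.3  66.5] [-1.  -0.2  4.4] 38.0
65 [628.  203.2  66.4] [-2.3 -2.   8.9] 38.3
64 [628.8 203.   66.4] [-2.3 -1.8 12.4] 38.6
63 [629.6 202.9  66.3] [-2.6 -2.1 15.9] 38.9
```

Run:
```python
from h import *
im,i=look('wrist'); save('w5',im)
robot.servo_line([627,203.3,150],feed=80); robot.servo_line([560,215,230],feed=150)
im2,i=look('wrist'); save('w6',im2)
for n in ('lock_top','handle'): pp(n,'wrist',i,2)
print(robot.observe()['t'], pix(i,[627,203.3,66]))
cv2.imwrite('pics/w56.png',np.hstack([im,im2])[:,:,::-1][::1] if 0 else cv2.resize(np.vstack([im,im2]),(480,600))[:,:,::-1])
```

```text
wrist handle [562.6  91.1  91.6] [214.4 213.1] 0.9
41.1667 [319.6 240.1]
```

View pics/w56.png

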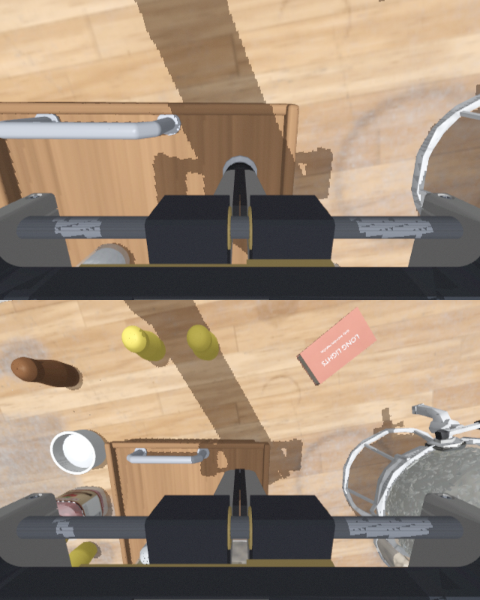

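The fingers hide the knob in both of these views, so I'll look from the same side pose as before pressing.

Run:
```python
from h import *
robot.movep([520,136,270],down(np.radians(-10))); robot.hold(.2)
im,i=look('wrist')
for n in ('lock_top','handle'): pp(n,'wrist',i,2)
a=cv2.imread('pics/w4.png')[:,:,::-1]
cr=lambda q:cv2.resize(q[70:250,300:480],(400,400),interpolation=cv2.INTER_CUBIC)
save('cmp',np.hstack([cr(a),cr(im)]))
for c in ('top','scene'):
    _,j=look(c); pp('lock_top',c,j,2)
    for n in ('oil','mill','nut_jar','salt'): pp(n,c,j,1)
print(pix(i,[627,203.5,78]),pix(i,[627,203.5,66]),robot.observe()['t'])
```

```text
wrist lock_top [625.3 203.3  70.9] [391.5 118. ] 0.76
wrist handle [564.4  96.2  90.7] [357.8 209.8] 0.77
wrist handle [787.7  76.6  41.6] [506.6 188. ] 0.51
top lock_top [775.8  -8.8  47.1] [297.  127.1] 0.69
top oil [775.9  -6.6  46.4] [296.3 127.5] 0.63
top mill [ 5.363e+02 -8.350e+01  2.000e-01] [358.7 199.8] 0.31
top nut_jar [ 641.1 -118.2   -3.9] [353.7 161.5] 0.34
top salt [ 7.541e+02 -1.614e+02 -4.000e-01] [350.7 120.8] 0.77
scene lock_top [560.8  93.9  90.7] [302.2 184.4] 0.7
scene lock_top [629.3 205.   67. ] [296.1 155.9] 0.65
scene oil [781.8  -7.6  39.4] [383.8 178.3] 0.86
scene nut_jar [789.  165.5  45.4] [345.  143.4] 0.61
scene salt [ 752.  -161.9    1.7] [414.8 224.3] 0.96
[394.3 117.4] [391.9 117.8] 43.3917
```

View pics/cmp.png

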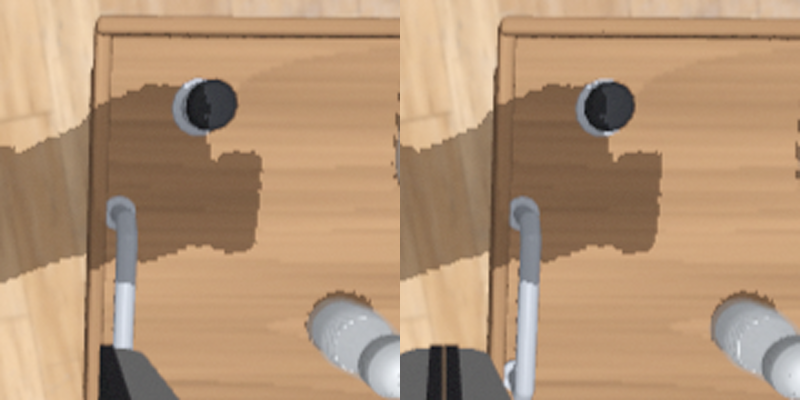

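The knob sits clearly lower than before, with its collar nearly hidden. Pinpoint puts the top at 67–71 mm and the press went firm at 66.4 mm, so it's fully down. One last scene check before handing in.

Run:
```python
from h import *
im,i=look('scene'); save('end',cv2.resize(im[60:300,160:480],(800,600)))
```

```text
(no output)
```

View pics/end.png

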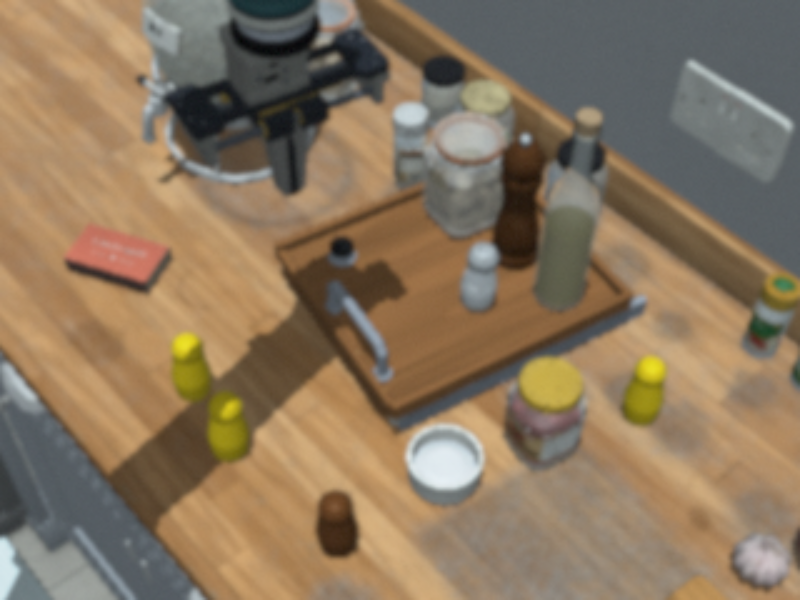

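The bottle at (568,240), mill at (520,200), nut jar at (465,175) and salt at (480,275) all stand upright on the tray. The pepper jar, ramekin and jam look undisturbed, and the robot is touching nothing.

```bash
python3 -c "
from h import *
print(robot.job_done())"
```

```text
the job is handed in; nothing more can be done
None
```

The job is handed in: the tray went firm against the stop, I eased it back about 10.5 mm and pressed the lock knob fully down at 66.4 mm, with everything on the tray upright and the things beside it looking undisturbed.

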